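# Tighten a bar-stool bolt with a reversible ratchet

### The arm

A 6-joint arm with a two-finger parallel gripper is mounted at the origin on the work surface; the furniture and walls round the work are solid. World frame = base frame: x ahead of the robot, y to its left, z up, the work surface at z = 0. Lengths are in mm, angles in rad, forces in N, time in s.
With the tool pointing down it reaches from about 350 to 875 mm from the base axis. Payload 4.2 kg.
Tool frame: the origin (TCP) lies at the very end of the fingers, on their centre line; the grasp point (between the pads) lies 19 mm behind it (arm.grip_point_offset is the distance from the TCP to the grasp point, in mm); z points along the fingers, y is the direction in which the jaws open and shut (so a half turn about z gives the same grasp; the last joint's range is limited). The gripper opens to 85 mm and grips with 20 to 120 N. Pads are 22 mm wide; open, the fingers measure 114 mm over their backs; the gripper's body (76 mm by 85 mm) begins 54 mm behind the grasp point. The pads swing forward as they close: fully open they stand 13 mm farther back than shut.
Start: joints at [1.598, 0.385, 0.008, 0, -1.194, -0.259], TCP at [143.55, 608.27, 231.312] pointing down, gripper open.
Joint ranges: [-3.14, 3.14], [-1.21, 2.06], [-1.07, 1.41], [-3.16, 2.05], [-2.99, -0.16], [-3.1, 3.1]. Speed limits (rad/s): [2.79, 2.79, 3.14, 3.14, 3.14, 3.14].

### API

Orientations are given as a unit quaternion [x, y, z, w].
In Python, from bench import arm gives the robot as it stands.
- The arm moves only by the tool drive_tool, never from a script. Its argument "steps" is a list of rows, each a list of 5 numbers: the shift along the tool's x, y, z in m, then the turn about the tool's z in degrees, then the finger opening in m, from 0 to 0.0854. A call has 1 to 20 rows; each row shifts and turns the commanded pose from where the row before left it, along the tool's axes as they then stand; what a row does not reach is not made up. A row lasts 1/10 s, in which the tool goes at most 50 mm and 8.59 degrees, less where a joint would pass 70% of its speed; a pose out of reach is approached as far as the arm can. A call is refused whole if a number of a shift passes 0.05 or a number of a turn 8.59, either way. A call with a gripper value outside its range is refused whole. The fingers move at their own pace and stop on an object; the grip force is fixed at half the most. Time passes only in rows, so rows that do not move let the fingers close. It gives the time, the measured TCP pose, the force and the opening at its end, in the units of the state.
- arm.read_state(): the state, without advancing time (a new reading comes with each control period).
- arm.get_image(name): name is "scene" or "top" or "wrist"; returns (picture, depth): 400x640x3 uint8, blue, green, red; 400x640 float32, mm along the optical axis (not along the pixel's ray), 0 where there is no reading.
- arm.camera_params(name): a dict with "K" (3x3 intrinsics, pixels), "dist" ([k1, k2, p1, p2, k3] as OpenCV has them; the pictures are not rectified), "world_to_cam" (4x4, takes a point from world to camera coordinates); the wrist camera has in their place "mount" (4x4, takes a point from camera to tool coordinates, whose origin is the TCP and whose axes are the flange's). Camera axes: x right, y up, looking along -z (the intrinsics and any distortion apply to the point x, -y, -z); pixel columns grow to the right and rows downward; lengths in mm; the calibration is good to about 2 mm. A picture is of the moment at which its call begins: read the wrist's pose just before it. camera_params takes no time and is no camera call.
- arm.job_done(): hands the job in, once; it reports no verdict.
The state is a dict: "clock": time; "joints": joint angles; "joint_vel": joint speeds; "joint_efforts": joint torques, N m; "position": TCP position; "ee_rot": TCP orientation; "contact_force": force on the tool from outside, world axes, zero at the start; "wrist_torque": the same for the moment, N m; "gripper_width": finger opening in mm.
Only numpy, scipy, OpenCV 4.12 (cv2) and the standard library are available. Lean on these libraries where they do the work, as an engineer would, in place of code of your own. Each camera call takes 0.05 s, during which the arm holds its last target.

### The job

One bolt of the upturned bar-stool seat is still loose, and the ratchet left on it is set to loosen with its handle almost against the column socket: flip its direction lever to tighten, then swing the handle well back to feel that it free-wheels and leaves the bolt alone. Then turn the handle clockwise, in as many strokes as it needs, until the bolt is tight at about 2 N m (about 15 N at the middle of the grip); do not go far beyond, which would crush the spring washer. Leave the ratchet on the bolt, set to tighten, and do not disturb the other things on the table.

Things in the scene. Friction and masses are not known exactly. Their poses are not given: they have to be found in the camera images.
- stool_seat: round wooden bar-stool seat, 292 mm across, 30 mm thick, upside down, fixed; on it a dark steel plate 154 x 154 x 5 mm with an upright column socket (tube, 50 mm across) in its middle and a bolt in each corner, 58 mm from the middle along x and y. Origin: centre of the seat's underside, z up. The loose bolt, with the ratchet on it, is at (+58, +58) mm.
- column_top (a point): centre of the column socket's upper rim, 97 mm above the table; the ratchet's handle cannot pass it
- bolt_head (a point): top of the loose bolt's hexagon head, on its upright axis, hidden in the 25 mm wide socket under the ratchet, about 44.5 mm above the table. It sinks 0.2 mm per rad turned clockwise. Thread friction: about 1 N m to turn it either way, of which some 0.7 N m is still felt when holding still; it was left 0.4 to 1.4 rad short of the spring washer, and from there the torque grows by 2.0 N m per rad.
- washer_top (a point): top of the steel spring washer, 20 mm across, under the loose bolt's head, on the bolt's axis, 37.0 mm above the table while loose; from first touch it is pressed down 0.2 mm per rad of the bolt, too little to be seen: tightness must be felt
- wrench (a joint): the handle's angle about the upright bolt axis, rad, growing clockwise from above (which tightens): at v the handle points along the seat's x axis turned by -0.80 - v about z. Swings from -4.25 to 1.10, where it meets the column; starts at 0.75 to 1.0. Free-wheeling takes 0.12 N m plus light clicks; 18 teeth, so up to 0.35 rad is lost at a reversal. It stays where left and cannot come off the bolt.
- grip (a point): middle of the ratchet's level, round, black rubber grip, on its axis, 135 mm from the bolt's axis and 87 mm above the table. The grip is 20 mm thick and 95 mm long (84 to 179 mm from the bolt's axis); between it and the head is a 16 mm steel shank. Free below: 57 mm over the seat, 77 mm over the table.
- selector (a joint): direction lever on top of the ratchet's head, rad relative to the handle: -0.45 = loosen (as found), +0.45 = tighten; it may rest as near the middle as 0.24 while the pawl sits on a tooth. A spring throws it to the side it is on; pushing its tip across takes 4 to 10 N. At tighten the tip is to the right, seen from the handle's end looking at the head.
- lever_pivot (a point): top of the direction lever's pivot, 26 mm from the bolt's axis towards the handle, 103 mm above the table
- lever_tip (a point): middle of the upright thumb piece at the lever's free end, 21 mm from the pivot, away from the handle, so 5 mm short of the bolt's axis when centred and about 9 mm to either side when set. It is 12 mm long, 8.5 mm wide and stands 101 to 112 mm above the table (this point: 111.5 mm). The flat top of the ratchet's head, 45 mm across, lies below it at 100 mm.
- mug: green and white mug, 78 mm across, 101 mm tall, bystander; origin at the centre of its underside
- matchbox: matchbox, 36 x 53 x 14 mm, bystander; origin at the centre of its underside
- socket_rail: steel rail 150 x 24 mm with four spare sockets, 33 mm tall, bystander; origin at the centre of its underside

How it is judged:
By the outcome, as a careful person would: the job done as asked, in the order asked, and still so for the second after the job is handed in, with the robot touching nothing.
It also fails if it takes over 72 s, if anything falls off the work surface, if the arm or the gripper's body presses on something with over 40 N, if the wrist force passes 120 N, or if a joint passes its speed limit or range.

## Working session

There is one attempt and no reset: what is moved stays moved. The work goes in short steps, Python scripts to look and compute and a tool call to move; the robot and the scene stay as the last step left them, time stands still between calls to the robot, and variables do not carry over. Pictures are saved under pics/ and viewed, and the job is handed in when it is done.

Besides the shell and the picture viewer there is one more tool, called after "Emit:" in YAML: its name, and indented under it one key for each argument. drive_tool: Moves the arm, as the interface text tells. Its arguments: {"type":"object","properties":{"steps":{"type":"array"}},"required":["steps"]}

```bash
ls; mkdir -p pics
python3 - <<'E'
from bench import arm
import cv2,numpy as np
s=arm.read_state();print(s)
for n in("scene","top","wrist"):
    im,d=arm.get_image(n);cv2.imwrite(f"pics/a_{n}.png",im);np.save(f"pics/a_{n}.npy",d)
    p=arm.camera_params(n);print(n,{k:np.round(v,4).tolist() for k,v in p.items()})
E
```

```text
pics
{'clock': 0.0, 'joints': array([ 1.59759579e+00,  3.85550691e-01,  6.63234966e-03, -4.90268044e-04,
       -1.19397093e+00, -2.58612208e-01]), 'joint_vel': array([ 0.0008946 ,  0.00180962, -0.00037906, -0.00165465, -0.00020278,
       -0.00147135]), 'joint_efforts': array([ 7.37326009e-04, -3.92291737e+01,  1.88405496e+01,  4.18625861e+00,
       -4.63322445e-03,  5.93632663e-06]), 'position': array([143.43085664, 607.73098104, 230.22895436]), 'ee_rot': array([ 9.93279340e-01, -1.15736793e-01, -7.66930009e-05,  1.06823782e-03]), 'contact_force': array([ 0.06831255,  0.02052917, -0.00505056]), 'wrist_torque': array([ 0.01806235, -0.01174794,  0.01619238]), 'gripper_width': 84.73878540247262}
scene {'K': [[398.0213, 0.0, 329.3876], [0.0, 398.0213, 199.4385], [0.0, 0.0, 1.0]], 'dist': [-0.0056, 0.0, 0.0, 0.0, 0.0], 'world_to_cam': [[-0.7871, -0.6166, 0.0159, 457.9141], [0.4563, -0.5648, 0.6876, -223.3198], [-0.415, 0.5485, 0.7259, -837.1662], [0.0, 0.0, 0.0, 1.0]]}
top {'K': [[520.7285, 0.0, 317.7061], [0.0, 520.7285, 196.4208], [0.0, 0.0, 1.0]], 'dist': [-0.0738, 0.0, 0.0, 0.0, 0.0], 'world_to_cam': [[-0.0104, -0.9999, 0.007, 131.3395], [0.9943, -0.0096, 0.1061, -493.6112], [-0.1061, 0.0081, 0.9943, -1290.6501], [0.0, 0.0, 0.0, 1.0]]}
wrist {'K': [[345.2599, 0.0, 318.568], [0.0, 345.2599, 202.7303], [0.0, 0.0, 1.0]], 'dist': [0.0203, 0.0, 0.0, 0.0, 0.0], 'mount': [[-0.0006, 0.9656, 0.2601, 65.648], [1.0, 0.0008, -0.0008, -0.0151], [-0.001, 0.2601, -0.9656, -142.3526], [0.0, 0.0, 0.0, 1.0]]}
```

View pics/a_scene.png

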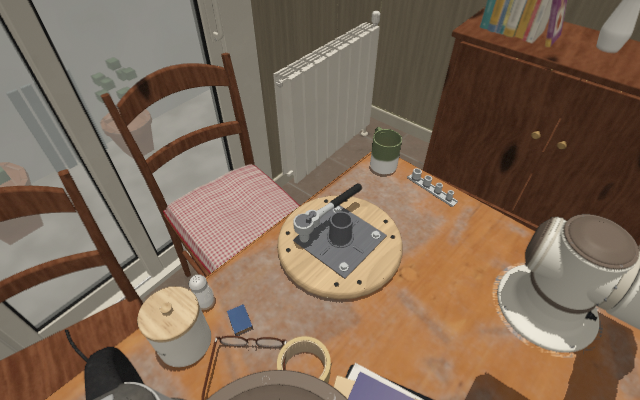

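View pics/a_top.png

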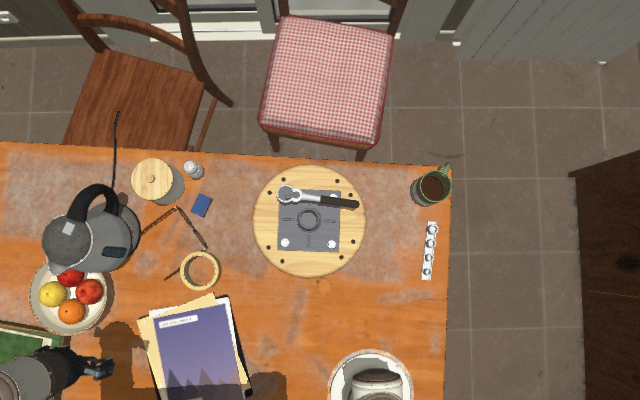

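View pics/a_wrist.png

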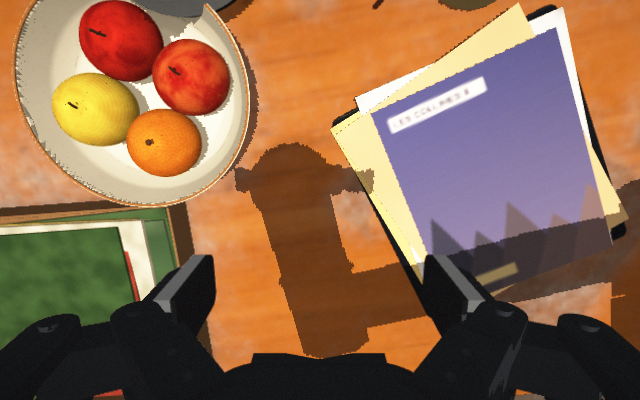

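```bash
cat > h.py <<'E'
import numpy as np,cv2
from scipy.spatial.transform import Rotation as R
from bench import arm
def w2c(name,state=None):
    p=arm.camera_params(name)
    if name!="wrist": return p,np.array(p["world_to_cam"])
    T=np.eye(4);T[:3,:3]=R.from_quat(state["ee_rot"]).as_matrix();T[:3,3]=state["position"]
    return p,np.linalg.inv(T@np.array(p["mount"]))
def onplane(name,uv,z,state=None):
    p,W=w2c(name,state)
    q=cv2.undistortPoints(np.array(uv,float).reshape(-1,1,2),np.array(p["K"]),np.array(p["dist"])).reshape(-1,2)
    C=np.linalg.inv(W);o=C[:3,3]
    d=np.c_[q[:,0],-q[:,1],-np.ones(len(q))]@C[:3,:3].T
    return o+d*((z-o[2])/d[:,2])[:,None]
def proj(name,P,state=None):
    p,W=w2c(name,state)
    c=np.atleast_2d(P)@W[:3,:3].T+W[:3,3]
    return cv2.projectPoints(c*[1,-1,-1],np.zeros(3),np.zeros(3),np.array(p["K"]),np.array(p["dist"]))[0].reshape(-1,2)
def st():
    s=arm.read_state()
    print("t",round(s["clock"],2),"pos",np.round(s["position"],1),"q",np.round(s["ee_rot"],4),"F",np.round(s["contact_force"],1),"M",np.round(s["wrist_torque"],2),"g",round(s["gripper_width"],1),"J",np.round(s["joints"],2));return s
E
python3 - <<'E'
import cv2
from h import *
im=cv2.imread("pics/a_top.png")
c=im[155:290,235:385];cv2.imwrite("pics/b_top.png",cv2.resize(c,None,fx=5,fy=5,interpolation=cv2.INTER_CUBIC))
im=cv2.imread("pics/a_scene.png")
c=im[170:300,265:415];cv2.imwrite("pics/b_scene.png",cv2.resize(c,None,fx=5,fy=5,interpolation=cv2.INTER_CUBIC))
E
```

```text
(no output)
```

View pics/b_top.png

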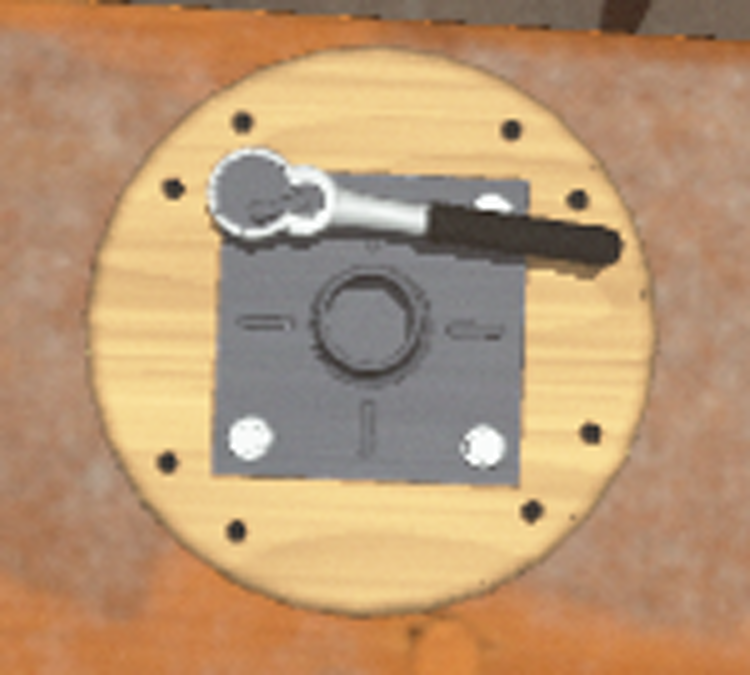

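View pics/b_scene.png

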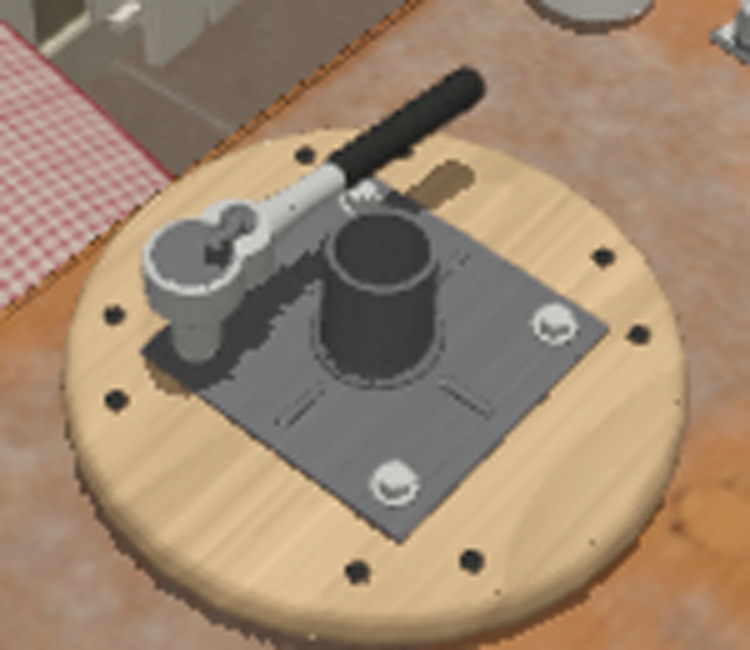

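Run:
```python
from h import *
f=lambda x,y:(235+(x+.5)/5-.5,155+(y+.5)/5-.5)
P=dict(headc=(251,193,100),seatc=(373,331,30),boltA=(250,438,44),boltB=(483,446,44),rim=(367,324,97),cornTL=(222,170,35),cornTR=(530,181,35),cornBL=(212,476,35),cornBR=(519,487,35),gripIn=(430,219,87),gripOut=(618,246,87),pivot=(305,200,103),tip=(262,212,111))
W={}
for k,(x,y,z) in P.items():
    W[k]=onplane("top",[f(x,y)],z)[0];print(k,np.round(W[k],1))
c=(W["cornTL"]+W["cornTR"]+W["cornBL"]+W["cornBR"])/4;print("plate c",c)
d=W["cornTL"]-W["cornTR"]+W["cornBL"]-W["cornBR"];yaw=np.arctan2(d[1],d[0])-np.pi/2;print("yaw",yaw)
Rz=R.from_euler("z",yaw).as_matrix()
b=c+Rz@[58,58,0];print("bolt",b, "lenTLTR",np.linalg.norm(W["cornTL"]-W["cornTR"]))
h=W["gripOut"]-W["headc"];print("handle ang",np.arctan2(h[1],h[0]),np.linalg.norm(h),"v",-(np.arctan2(h[1],h[0])-yaw)-.8)
h=W["gripIn"]-W["headc"];print("handle ang",np.arctan2(h[1],h[0]),np.linalg.norm(h))
d=np.load("pics/a_top.npy")
p,Wc=w2c("top")
```

```text
headc [495.5 205.4 100. ]
seatc [433.2 148.4  30. ]
boltA [380.  209.5  44. ]
boltB [374.9  94.4  44. ]
rim [432.5 150.6  97. ]
cornTL [514.6 223.5  35. ]
cornTR [507.6  68.7  35. ]
cornBL [361.5 229.   35. ]
cornBR [354.5  76.5  35. ]
gripIn [483.5 119.9  87. ]
gripOut [469.6  29.5  87. ]
pivot [491.5 179.6 103. ]
tip [485.1 199.6 111. ]
plate c [434.56810215 149.43287096  35.        ]
yaw -0.04568096131683452
bolt [495.1561713  204.72379135  35.        ] lenTLTR 154.97697868385242
handle ang -1.7171098986080033 178.26260015061388 v 0.8714289372911688
handle ang -1.7098861822732068 87.26708633992541
```

Emit:
drive_tool:
  steps:
    - [0.01,0.008,0,0,0.03]
    - [0.02,0.016,0,0,0]
    - [0.022,0.017,0,0,0]
    - [0.022,0.017,0,0,0]
    - [0.022,0.017,0,0,0]
    - [0.022,0.017,0,0,0]
    - [0.022,0.017,0,0,0]
    - [0.022,0.017,0,0,0]
    - [0.022,0.017,0,0,0]
    - [0.022,0.017,0,0,0]
    - [0.022,0.017,0,0,0]
    - [0.022,0.017,0,0,0]
    - [0.022,0.017,0,0,0]
    - [0.022,0.017,0,0,0]
    - [0.022,0.017,0,0,0]
    - [0.022,0.017,0,0,0]
    - [0.022,0.017,0,0,0]
    - [0.022,0.017,0,0,0]
    - [0.021,0.016,0,0,0]
    - [0.01,0.008,0,-5,0]

```text
clock: 2.15
position: [472.5, 199.6, 231.2]
ee_rot: [0.997, -0.072, -0.0, 0.0]
contact_force: [-0.3, 0.7, 0.1]
gripper_width: -0.4
```

Run:
```python
from h import *
s=st();im,d=arm.get_image("wrist");cv2.imwrite("pics/c_wrist.png",im)
s=st()
```

```text
t 2.15 pos [472.5 199.6 231.2] q [ 9.974e-01 -7.230e-02 -2.000e-04  2.000e-04] F [-0.3  0.7  0.1] M [ 0.04 -0.03  0.  ] g -0.4 J [ 0.72  0.19 -0.26  0.   -1.11  0.71]
t 2.2 pos [473.  199.  231.2] q [ 9.975e-01 -7.080e-02 -1.000e-04  4.000e-04] F [ 0.5 -0.4 -0.4] M [-0.03 -0.1  -0.01] g -0.1 J [ 0.72  0.19 -0.26  0.   -1.11  0.71]
```

View pics/c_wrist.png

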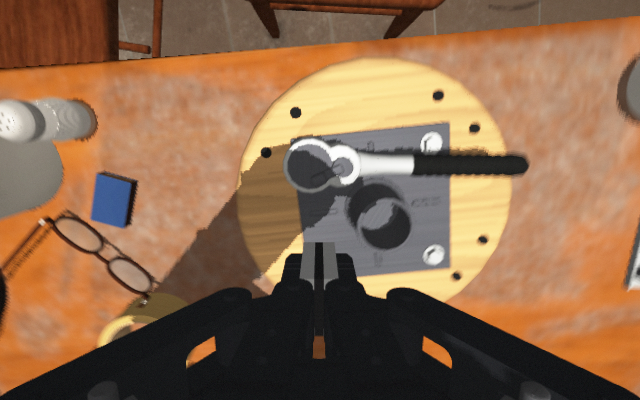

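Run:
```python
from h import *
im=cv2.imread("pics/c_wrist.png");cv2.imwrite("pics/c2.png",cv2.resize(im[115:275,270:400],None,fx=4.5,fy=3.5*9/7,interpolation=cv2.INTER_CUBIC)[:600])
s=arm.read_state()
for n,uv,z in [("head",(312,164),100),("pivot",(345,165),103),("gin",(414,163),87),("gout",(527,164),87)]: print(n,onplane("wrist",[uv],z,s).round(1))
print(proj("wrist",[s["position"],[495.2,205,100],[485.2,199.3,111]],s))
```

```text
head [[497.3 200.5 100. ]]
pivot [[493.2 174.8 103. ]]
gin [[484.1 116.8  87. ]]
gout [[469.8  24.6  87. ]]
[[318.36131516 261.63043465]
 [306.81284691 167.34722801]
 [315.59394994 181.2907133 ]]
```

View pics/c2.png

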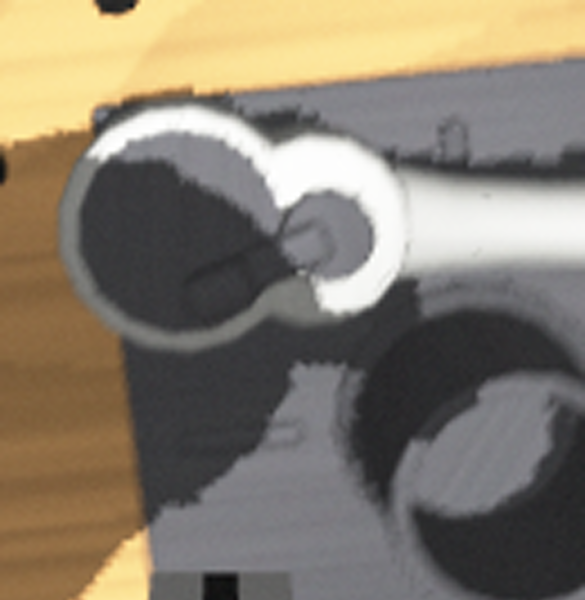

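Emit:
drive_tool:
  steps:
    - [-0.011,-0.004,0.01,0,0]
    - [0,0,0.025,0,0]
    - [0,0,0.025,0,0]
    - [0,0,0.025,0,0]
    - [0,0,0.02,0,0]
    - [0,0,0.015,0,0]
    - [0,0,0,0,0]
    - [0,0,0,0,0]

```text
clock: 3.0
position: [461.7, 207.3, 111.7]
ee_rot: [0.997, -0.072, 0.0, 0.0]
contact_force: [-0.2, -0.4, -0.1]
gripper_width: -0.0
```

Run:
```python
from h import *
s=st();im,d=arm.get_image("wrist");cv2.imwrite("pics/d.png",cv2.resize(im[60:300,170:490],None,fx=2.4,fy=2.4))
```

```text
t 3.0 pos [461.7 207.3 111.7] q [ 9.974e-01 -7.230e-02  1.000e-04  1.000e-04] F [-0.2 -0.4 -0.1] M [-0.02 -0.02  0.  ] g -0.0 J [ 0.74  0.31 -0.44  0.   -0.82  0.68]
```

View pics/d.png

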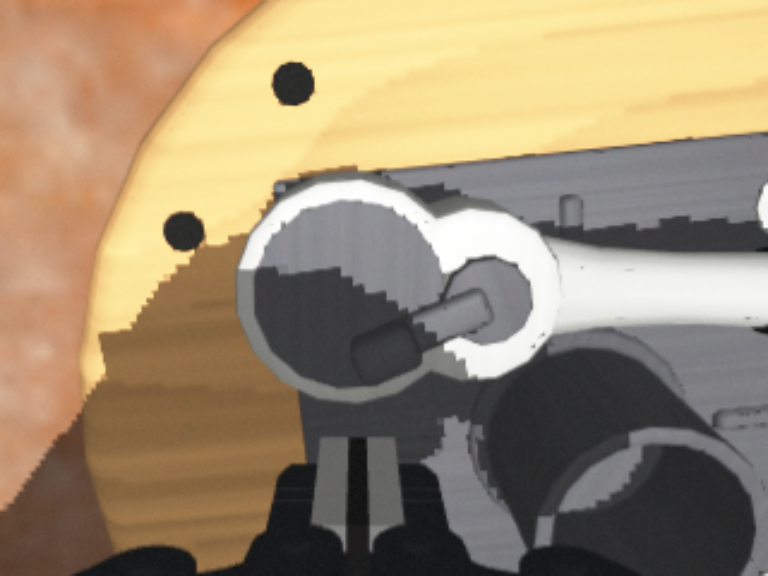

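Emit:
drive_tool:
  steps:
    - [0,-0.0,0.0065,0,0]
    - [0,0,0,0,0]
    - [0.004,0,0,0,0]
    - [0.004,0,0,0,0]
    - [0.003,0,0,0,0]
    - [0.002,0,0,0,0]
    - [0.002,0,0,0,0]
    - [0,0,0,0,0]

```text
clock: 3.85
position: [475.8, 205.8, 104.9]
ee_rot: [0.997, -0.072, -0.001, -0.0]
contact_force: [-3.0, 0.4, 0.2]
gripper_width: -0.0
```

Emit:
drive_tool:
  steps:
    - [0.002,0,0,0,0]
    - [0.002,0,0,0,0]
    - [0.002,0,0,0,0]
    - [0,0,0,0,0]

```text
clock: 4.25
position: [483.2, 204.3, 104.8]
ee_rot: [0.997, -0.072, 0.0, -0.0]
contact_force: [-0.1, -0.5, -0.1]
gripper_width: -0.2
```

Run:
```python
from h import *
s=st();im,d=arm.get_image("wrist");cv2.imwrite("pics/e.png",cv2.resize(im[60:300,170:490],None,fx=2.4,fy=2.4))
```

```text
t 4.25 pos [483.2 204.3 104.8] q [ 9.974e-01 -7.240e-02  3.000e-04 -0.000e+00] F [-0.1 -0.5 -0.1] M [ 0.03 -0.01 -0.  ] g -0.2 J [ 0.71  0.35 -0.41  0.   -0.81  0.72]
```

View pics/e.png

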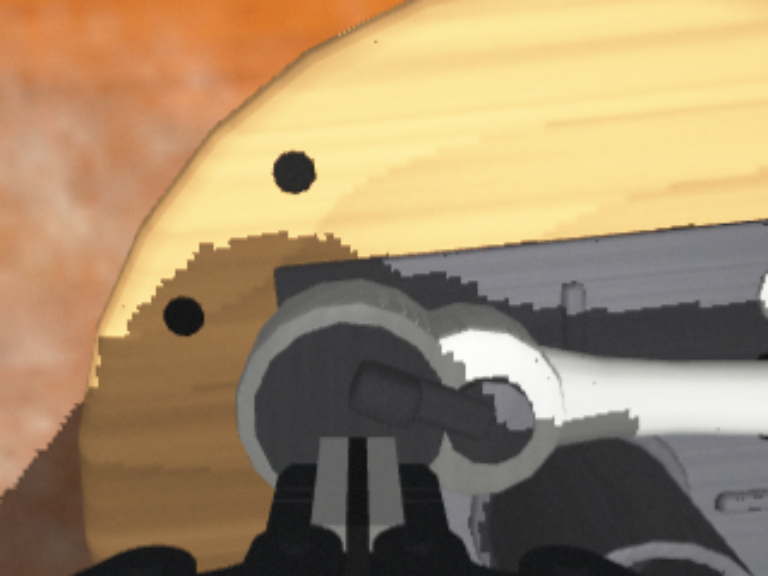

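Emit:
drive_tool:
  steps:
    - [-0.006,0,-0.002,0,0]
    - [-0.004,0,-0.02,0,0]
    - [0,0,-0.03,0,0.0]
    - [0.003,0.015,-0.018,0,0.04]
    - [0.004,0.025,0,0,0.04]
    - [0.004,0.027,0,0,0.04]
    - [0.004,0.027,0,0,0.04]
    - [0.004,0.025,0,0,0.04]
    - [0.002,0.014,0,5,0.04]
    - [0,0,0,8.5,0.04]
    - [0,0,0,8.5,0.04]
    - [0,0,0,8.5,0.04]
    - [0,0,0,8.5,0.04]
    - [0,0,0,8.5,0.04]
    - [0,0,0,8.5,0.04]
    - [0,0,0,8.5,0.04]
    - [0,0,0,8.5,0.04]
    - [0,0,0,8.5,0.04]
    - [0,0,0,8.5,0.04]
    - [0,0,0,0,0.04]

```text
clock: 6.3
position: [473.8, 71.3, 174.9]
ee_rot: [-0.654, 0.756, -0.0, 0.0]
contact_force: [0.9, -0.2, 0.1]
gripper_width: 40.1
```

```bash
cat >> h.py <<'E'
B=np.array([495.7,205.0])
def yaw(s):
    m=R.from_quat(s["ee_rot"]).as_matrix();return np.arctan2(m[1,0],m[0,0])
def hand(s):
    "tool centre about bolt: angle phi, radius, tool yaw, radial/tangential force (tang>0 = ccw)"
    d=s["position"][:2]-B;ph=np.arctan2(d[1],d[0]);r=np.hypot(*d);e=d/r;t=np.array([-e[1],e[0]]);F=s["contact_force"][:2]
    print("phi %.3f v %.3f r %.1f yaw %.3f Fr %.1f Ft %.1f (torque on tool about bolt %.2f)"%(ph,-0.84-ph,r,yaw(s),F@e,F@t,F@t*r/1000))
E
python3 - <<'E'
from h import *
s=st();hand(s);im,d=arm.get_image("wrist");cv2.imwrite("pics/f.png",im)
for k in(110,135,160):print(k,onplane("wrist",[(318,200)],87,s))
E
```

```text
t 6.3 pos [473.8  71.3 174.9] q [-0.6543  0.7562 -0.      0.    ] F [ 0.9 -0.2  0.1] M [ 0.02  0.04 -0.02] g 40.1 J [ 0.49  0.19 -0.42 -0.   -0.96 -0.63]
phi -1.733 v 0.893 r 135.5 yaw -1.715 Fr 0.0 Ft 1.0 (torque on tool about bolt 0.13)
110 [[473.33906163  65.4344494   87.        ]]
135 [[473.33906163  65.4344494   87.        ]]
160 [[473.33906163  65.4344494   87.        ]]
```

View pics/f.png

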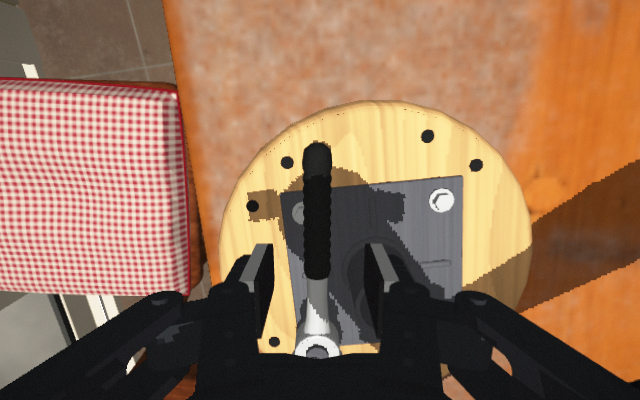

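Run:
```python
from h import *
for n,uv in [("shaker",(194,170)),("matchbox",(202,205)),("mug",(432,188)),("jar",(152,180))]:
  for z in (0,90):print(n,z,onplane("top",[uv],z).round(0))
d=np.load("pics/a_top.npy");print("depth",d[168:173,190:198].round(0),d[180,152],d[150:165:3,193])
print(onplane("top",[(250,155)],0))
```

```text
shaker 0 [[570. 447.   0.]]
shaker 90 [[555. 426.  90.]]
matchbox 0 [[478. 425.   0.]]
matchbox 90 [[470. 405.  90.]]
mug 0 [[ 517. -171.    0.]]
mug 90 [[ 506. -150.   90.]]
jar 0 [[545. 557.   0.]]
jar 90 [[532. 528.  90.]]
depth [[1255. 1254. 1261. 1264. 1260. 1268. 1271. 1280.]
 [1261. 1263. 1260. 1261. 1261. 1270. 1268. 1278.]
 [1255. 1260. 1260. 1264. 1263. 1264. 1276. 1285.]
 [1257. 1263. 1264. 1263. 1267. 1275. 1283. 1285.]
 [1263. 1264. 1262. 1267. 1274. 1278. 1283. 1285.]] 1208.464 [2102.6772 1352.5962 1349.3201 1344.3458 1264.695 ]
[[607.75443582 301.208573     0.        ]]
```

Emit:
drive_tool:
  steps:
    - [0,0,0.02,0,0.04]
    - [0,0,0.03,0,0.04]
    - [0,0,0.03,0,0.04]
    - [0,0,0.02,0,0.04]
    - [0,0,0.005,0,0.034]
    - [0,0,0,0,0.028]
    - [0,0,0,0,0.028]

```text
clock: 7.05
position: [475.0, 71.7, 70.8]
ee_rot: [-0.655, 0.756, -0.0, 0.001]
contact_force: [0.3, -0.3, 0.7]
gripper_width: 28.1
```

Run:
```python
from h import *
s=st();hand(s);im,d=arm.get_image("wrist");cv2.imwrite("pics/g.png",im)
```

```text
t 7.05 pos [475.   71.7  70.8] q [-6.547e-01  7.559e-01 -4.000e-04  1.000e-03] F [ 0.3 -0.3  0.7] M [ 0.   -0.01  0.01] g 28.1 J [ 0.49  0.33 -0.55  0.   -0.69 -0.63]
phi -1.725 v 0.885 r 134.9 yaw -1.714 Fr 0.2 Ft 0.3 (torque on tool about bolt 0.05)
```

View pics/g.png

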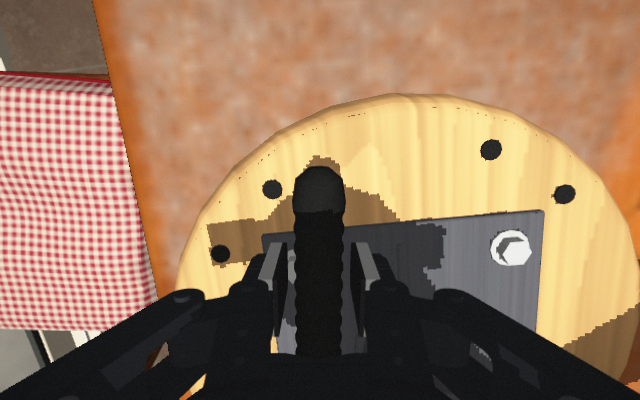

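Run:
```python
from h import *
d=np.load("pics/a_top.npy");p,W=w2c("top");C=np.linalg.inv(W);K=np.array(p["K"])
for uv in [(325,80),(320,140),(290,145),(365,150),(210,60),(225,100),(330,130),(193,160)]:
    z=d[uv[1],uv[0]];x=np.array([(uv[0]-K[0,2])/K[0,0]*z,-(uv[1]-K[1,2])/K[0,0]*z,-z]);print(uv,(C[:3,:3]@x+C[:3,3]).round(0))
```

```text
(325, 80) [ 889.   98. -244.]
(320, 140) [ 709.  115. -294.]
(290, 145) [ 790.  231. -753.]
(365, 150) [ 679.  -30. -309.]
(210, 60) [1150.  560. -752.]
(225, 100) [ 936.  472. -608.]
(330, 130) [ 730.   84. -245.]
(193, 160) [596. 449.  -1.]
```

Emit:
drive_tool:
  steps:
    - [-0.0002,-0.007,0,-3,0.028]
    - [-0.0004,-0.0094,0,-4,0.028]
    - [-0.0005,-0.0118,0,-5,0.028]
    - [-0.0005,-0.0118,0,-5,0.028]
    - [-0.0005,-0.0118,0,-5,0.028]
    - [-0.0005,-0.0118,0,-5,0.028]
    - [-0.0005,-0.0118,0,-5,0.028]
    - [0,0,0,0,0.028]

```text
clock: 7.9
position: [549.6, 81.8, 70.9]
ee_rot: [0.837, -0.546, 0.001, -0.001]
contact_force: [-0.2, -0.0, -0.2]
gripper_width: 28.1
```

Run:
```python
from h import *
s=st();hand(s);im,d=arm.get_image("wrist");cv2.imwrite("pics/i.png",im)
im,d=arm.get_image("scene");cv2.imwrite("pics/i2.png",cv2.resize(im[100:320,230:470],None,fx=2.5,fy=2.5))
```

```text
t 7.9 pos [549.6  81.8  70.9] q [ 0.8375 -0.5465  0.0009 -0.0011] F [-0.2 -0.  -0.2] M [-0.04  0.05 -0.06] g 28.1 J [ 0.44  0.44 -0.37  0.   -0.76 -0.03]
phi -1.158 v 0.318 r 134.4 yaw -1.156 Fr -0.1 Ft -0.2 (torque on tool about bolt -0.02)
```

View pics/i.png

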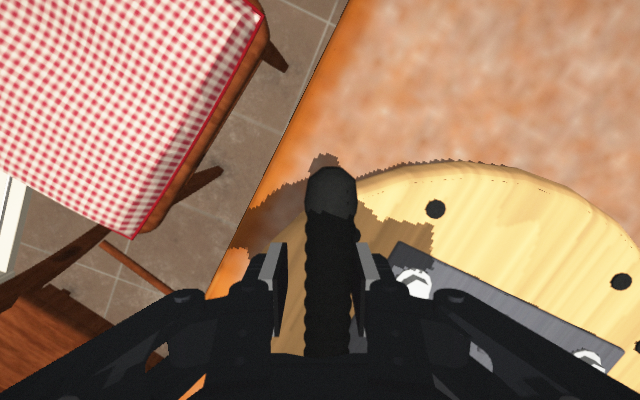

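View pics/i2.png

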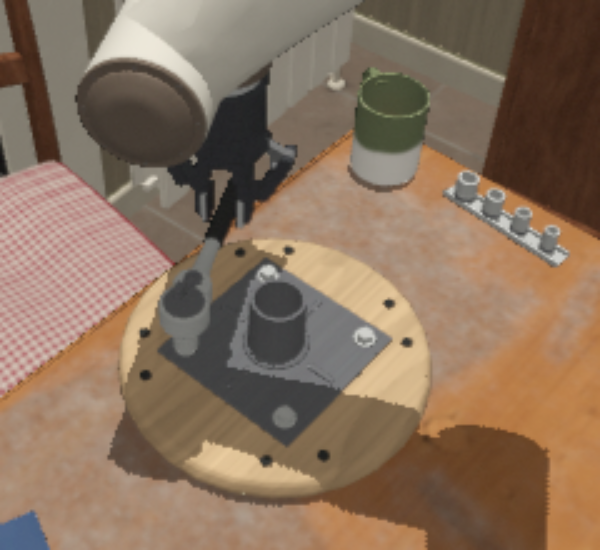

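Emit:
drive_tool:
  steps:
    - [-0.0004,-0.0094,0,-4,0.028]
    - [-0.0005,-0.0118,0,-5,0.028]
    - [-0.0005,-0.0118,0,-5,0.028]
    - [-0.0005,-0.0118,0,-5,0.028]
    - [-0.0005,-0.0118,0,-5,0.028]
    - [-0.0005,-0.0118,0,-5,0.028]
    - [-0.0005,-0.0118,0,-5,0.028]
    - [-0.0005,-0.0118,0,-5,0.028]

```text
clock: 8.8
position: [613.3, 142.7, 70.2]
ee_rot: [0.972, -0.235, -0.0, 0.0]
contact_force: [-0.4, -1.6, -0.8]
gripper_width: 28.0
```

Run:
```python
from h import *
s=st();hand(s)
```

```text
t 8.8 pos [613.3 142.7  70.2] q [ 9.72e-01 -2.35e-01 -4.00e-04  4.00e-04] F [-0.4 -1.6 -0.8] M [-0.33  0.26  0.02] g 28.0 J [ 0.49  0.54 -0.17  0.   -0.86  0.61]
phi -0.487 v -0.353 r 133.1 yaw -0.474 Fr 0.4 Ft -1.6 (torque on tool about bolt -0.21)
```

Emit:
drive_tool:
  steps:
    - [-0.0002,-0.0118,0,-5,0.028]
    - [-0.0002,-0.0118,0,-5,0.028]
    - [-0.0002,-0.0118,0,-5,0.028]
    - [-0.0002,-0.0118,0,-5,0.028]
    - [-0.0002,-0.0118,0,-5,0.028]
    - [-0.0005,-0.0118,0,-5,0.028]
    - [-0.0005,-0.0118,0,-5,0.028]
    - [-0.0005,-0.0118,0,-5,0.028]
    - [-0.0005,-0.0118,0,-5,0.028]
    - [-0.0005,-0.0118,0,-5,0.028]
    - [0,0,0,0,0.028]

```text
clock: 9.9
position: [619.1, 257.7, 70.1]
ee_rot: [0.98, 0.197, -0.0, -0.0]
contact_force: [0.9, -1.2, 0.3]
gripper_width: 28.0
```

Run:
```python
from h import *
s=st();hand(s);im,d=arm.get_image("wrist");cv2.imwrite("pics/j.png",im)
im,d=arm.get_image("top");cv2.imwrite("pics/j2.png",cv2.resize(im[140:290,200:400],None,fx=3,fy=3))
```

```text
t 9.9 pos [619.1 257.7  70.1] q [ 9.804e-01  1.970e-01 -2.000e-04 -0.000e+00] F [ 0.9 -1.2  0.3] M [-0.08 -0.02 -0.02] g 28.0 J [ 0.63  0.6  -0.06 -0.   -0.91  1.33]
phi 0.403 v -1.243 r 134.2 yaw 0.397 Fr 0.3 Ft -1.4 (torque on tool about bolt -0.19)
```

View pics/j.png

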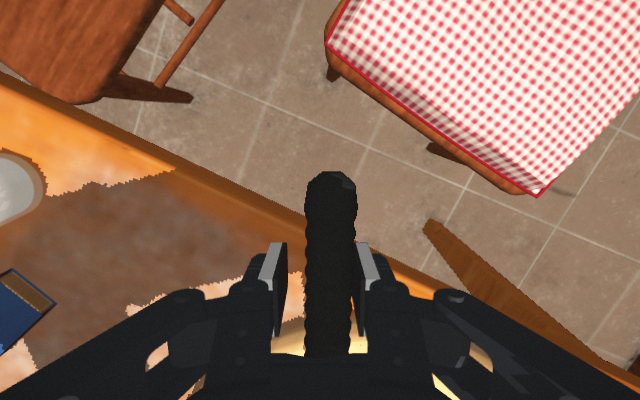

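View pics/j2.png

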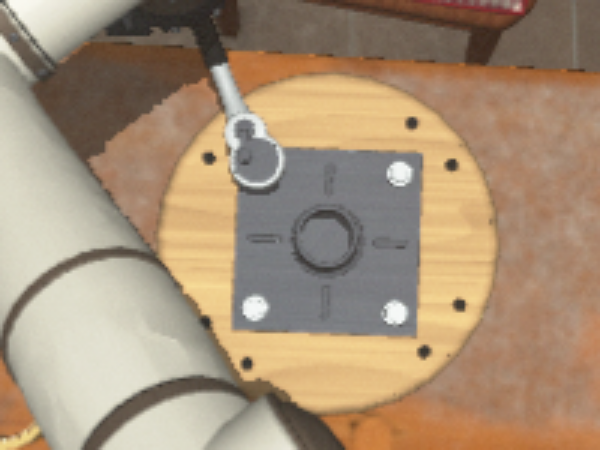

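Emit:
drive_tool:
  steps:
    - [-0.0002,0.0071,0,3,0.028]
    - [-0.0003,0.0094,0,4,0.028]
    - [-0.0003,0.0094,0,4,0.028]
    - [-0.0003,0.0094,0,4,0.028]
    - [-0.0003,0.0094,0,4,0.028]
    - [-0.0003,0.0094,0,4,0.028]
    - [-0.0003,0.0094,0,4,0.028]
    - [-0.0003,0.0094,0,4,0.028]

```text
clock: 10.8
position: [629.9, 187.7, 69.9]
ee_rot: [0.997, -0.074, 0.001, -0.002]
contact_force: [-1.0, 8.5, -1.6]
gripper_width: 28.0
```

Run:
```python
from h import *
s=st();hand(s)
```

```text
t 10.8 pos [629.9 187.7  69.9] q [ 0.9972 -0.0744  0.0013 -0.0023] F [-1.   8.5 -1.6] M [2.22 0.28 0.11] g 28.0 J [ 0.53  0.58 -0.1  -0.   -0.88  0.89]
phi -0.128 v -0.712 r 135.3 yaw -0.149 Fr -2.1 Ft 8.2 (torque on tool about bolt 1.12)
```

Emit:
drive_tool:
  steps:
    - [-0.0002,0.0071,0,3,0.028]
    - [-0.0002,0.0071,0,3,0.028]
    - [-0.0002,0.0071,0,3,0.028]

```text
clock: 11.1
position: [625.7, 167.1, 70.1]
ee_rot: [0.988, -0.152, 0.002, -0.003]
contact_force: [-0.3, 7.5, -1.3]
gripper_width: 28.1
```

Emit:
drive_tool:
  steps:
    - [-0.0002,0.0071,0,3,0.028]
    - [-0.0002,0.0071,0,3,0.028]
    - [-0.0002,0.0071,0,3,0.028]

```text
clock: 11.4
position: [618.3, 147.4, 70.3]
ee_rot: [0.973, -0.229, 0.002, -0.003]
contact_force: [1.5, 8.7, -2.4]
gripper_width: 28.0
```

Run:
```python
from h import *
s=st();hand(s)
```

```text
t 11.4 pos [618.3 147.4  70.3] q [ 0.9734 -0.2291  0.0022 -0.003 ] F [ 1.5  8.7 -2.4] M [ 2.1  -0.38  0.12] g 28.0 J [ 0.49  0.55 -0.16 -0.   -0.85  0.62]
phi -0.439 v -0.401 r 135.5 yaw -0.462 Fr -2.3 Ft 8.5 (torque on tool about bolt 1.16)
```

Emit:
drive_tool:
  steps:
    - [-0.0002,0.0071,0,3,0.028]
    - [-0.0002,0.0071,0,3,0.028]

```text
clock: 11.6
position: [611.7, 135.0, 70.5]
ee_rot: [0.96, -0.28, 0.002, -0.003]
contact_force: [2.1, 7.8, -2.8]
gripper_width: 28.0
```

Emit:
drive_tool:
  steps:
    - [-0.0002,0.0071,0,3,0.028]
    - [-0.0002,0.0071,0,3,0.028]

```text
clock: 11.8
position: [604.0, 123.4, 70.6]
ee_rot: [0.944, -0.33, 0.003, -0.004]
contact_force: [3.8, 7.5, -3.0]
gripper_width: 28.4
```

Run:
```python
from h import *
s=st();hand(s)
```

```text
t 11.8 pos [604.  123.4  70.6] q [ 0.9441 -0.3295  0.0027 -0.0036] F [ 3.8  7.5 -3. ] M [ 1.94 -0.85  0.12] g 28.4 J [ 0.46  0.52 -0.22 -0.   -0.83  0.44]
phi -0.646 v -0.194 r 135.6 yaw -0.672 Fr -1.4 Ft 8.2 (torque on tool about bolt 1.12)
```

Emit:
drive_tool:
  steps:
    - [-0.0002,0.0071,0,3,0.028]
    - [-0.0002,0.0071,0,3,0.028]

```text
clock: 12.0
position: [595.1, 112.7, 70.8]
ee_rot: [0.926, -0.378, 0.003, -0.004]
contact_force: [3.1, 6.4, -3.3]
gripper_width: 28.0
```

Emit:
drive_tool:
  steps:
    - [-0.0002,0.0071,0,3,0.028]
    - [-0.0002,0.0071,0,3,0.028]

```text
clock: 12.2
position: [585.5, 103.4, 71.0]
ee_rot: [0.905, -0.426, 0.004, -0.005]
contact_force: [6.4, 6.8, -3.3]
gripper_width: 28.5
```

Run:
```python
from h import *
s=st();hand(s)
```

```text
t 12.2 pos [585.5 103.4  71. ] q [ 0.9046 -0.4263  0.0036 -0.0048] F [ 6.4  6.8 -3.3] M [ 1.95 -1.66  0.12] g 28.5 J [ 0.45  0.49 -0.28 -0.   -0.8   0.24]
phi -0.847 v 0.007 r 135.6 yaw -0.881 Fr -0.8 Ft 9.3 (torque on tool about bolt 1.26)
```

Emit:
drive_tool:
  steps:
    - [-0.0002,0.0071,0,3,0.028]
    - [-0.0002,0.0071,0,3,0.028]

```text
clock: 12.4
position: [575.2, 95.2, 71.3]
ee_rot: [0.881, -0.473, 0.004, -0.006]
contact_force: [8.3, 7.7, -5.1]
gripper_width: 28.2
```

Run:
```python
from h import *
s=st();hand(s)
```

```text
t 12.4 pos [575.2  95.2  71.3] q [ 0.8811 -0.4728  0.0043 -0.0058] F [ 8.3  7.7 -5.1] M [ 1.88 -2.17  0.18] g 28.2 J [ 0.44  0.47 -0.31  0.   -0.78  0.14]
phi -0.944 v 0.104 r 135.6 yaw -0.985 Fr -1.4 Ft 11.2 (torque on tool about bolt 1.52)
```

Emit:
drive_tool:
  steps:
    - [-0.0001,0.0047,0,2,0.028]
    - [-0.0001,0.0047,0,2,0.028]

```text
clock: 12.6
position: [568.0, 90.4, 71.5]
ee_rot: [0.864, -0.503, 0.005, -0.006]
contact_force: [8.8, 5.7, -5.5]
gripper_width: 27.7
```

Emit:
drive_tool:
  steps:
    - [-0.0001,0.0047,0,2,0.028]

```text
clock: 12.7
position: [564.3, 88.2, 71.6]
ee_rot: [0.855, -0.518, 0.005, -0.007]
contact_force: [10.9, 5.7, -6.1]
gripper_width: 28.1
```

Run:
```python
from h import *
s=st();hand(s)
```

```text
t 12.7 pos [564.3  88.2  71.6] q [ 0.8554 -0.5178  0.0049 -0.0068] F [10.9  5.7 -6.1] M [ 1.56 -2.77  0.16] g 28.1 J [ 0.44  0.45 -0.34  0.   -0.76  0.04]
phi -1.039 v 0.199 r 135.4 yaw -1.089 Fr 0.6 Ft 12.3 (torque on tool about bolt 1.67)
```

Emit:
drive_tool:
  steps:
    - [-0.0001,0.0047,0,2,0.028]
    - [-0.0001,0.0047,0,2,0.028]

```text
clock: 12.9
position: [556.7, 84.2, 71.9]
ee_rot: [0.837, -0.547, 0.005, -0.007]
contact_force: [12.5, 4.7, -5.7]
gripper_width: 28.0
```

Run:
```python
from h import *
s=st();hand(s)
```

```text
t 12.9 pos [556.7  84.2  71.9] q [ 0.8369 -0.5472  0.0054 -0.0075] F [12.5  4.7 -5.7] M [ 1.25 -3.21  0.08] g 28.0 J [ 0.44  0.44 -0.36  0.   -0.75 -0.03]
phi -1.103 v 0.263 r 135.3 yaw -1.158 Fr 1.4 Ft 13.2 (torque on tool about bolt 1.79)
```

Emit:
drive_tool:
  steps:
    - [-0.0001,0.0047,0,2,0.028]
    - [-0.0001,0.0047,0,2,0.028]

```text
clock: 13.1
position: [548.7, 80.7, 72.1]
ee_rot: [0.817, -0.576, 0.006, -0.008]
contact_force: [13.9, 3.0, -6.5]
gripper_width: 28.2
```

Run:
```python
from h import *
s=st();hand(s)
```

```text
t 13.1 pos [548.7  80.7  72.1] q [ 0.8174 -0.576   0.0057 -0.0081] F [13.9  3.  -6.5] M [ 0.81 -3.7   0.04] g 28.2 J [ 0.44  0.43 -0.38  0.   -0.74 -0.1 ]
phi -1.168 v 0.328 r 135.2 yaw -1.228 Fr 2.7 Ft 14.0 (torque on tool about bolt 1.89)
```

Emit:
drive_tool:
  steps:
    - [-0.0001,0.0047,0,2,0.028]
    - [0,0.003,0,1,0.028]

```text
clock: 13.3
position: [541.9, 78.0, 72.4]
ee_rot: [0.802, -0.597, 0.006, -0.008]
contact_force: [15.2, 1.8, -6.8]
gripper_width: 28.0
```

Run:
```python
from h import *
s=st();hand(s)
for i in range(3):
    arm.get_image("wrist");hand(arm.read_state())
```

```text
t 13.3 pos [541.9  78.   72.4] q [ 0.8022 -0.597   0.006  -0.0085] F [15.2  1.8 -6.8] M [ 0.31 -4.08  0.03] g 28.0 J [ 0.44  0.42 -0.4   0.   -0.73 -0.15]
phi -1.222 v 0.382 r 135.1 yaw -1.280 Fr 3.5 Ft 14.9 (torque on tool about bolt 2.01)
phi -1.225 v 0.385 r 135.2 yaw -1.280 Fr 4.7 Ft 14.3 (torque on tool about bolt 1.93)
phi -1.224 v 0.384 r 135.2 yaw -1.279 Fr 3.5 Ft 14.7 (torque on tool about bolt 1.99)
phi -1.223 v 0.383 r 135.2 yaw -1.279 Fr 3.6 Ft 14.6 (torque on tool about bolt 1.98)
```

Emit:
drive_tool:
  steps:
    - [0,-0.003,0,0,0.034]
    - [0,-0.003,0,0,0.045]
    - [0,0,0,0,0.045]
    - [0,0,0,0,0.045]

```text
clock: 13.85
position: [540.4, 77.2, 70.5]
ee_rot: [0.802, -0.597, 0.001, -0.001]
contact_force: [2.1, 1.9, 0.1]
gripper_width: 45.3
```

Run:
```python
from h import *
s=st();hand(s);im,d=arm.get_image("wrist");cv2.imwrite("pics/k.png",im)
```

```text
t 13.85 pos [540.4  77.2  70.5] q [ 0.8022 -0.5971  0.001  -0.0013] F [2.1 1.9 0.1] M [ 0.21 -0.99  0.08] g 45.3 J [ 0.44  0.42 -0.39  0.   -0.75 -0.15]
phi -1.234 v 0.394 r 135.4 yaw -1.280 Fr -1.1 Ft 2.7 (torque on tool about bolt 0.36)
```

View pics/k.png

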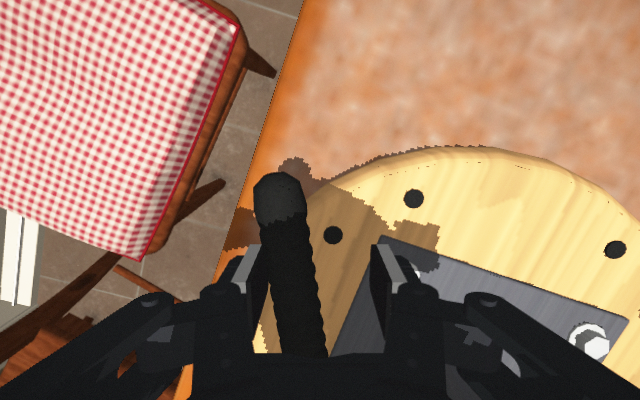

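Emit:
drive_tool:
  steps:
    - [0,-0.003,0,0,0.045]
    - [0,-0.002,0,0,0.045]
    - [0,0,0,0,0.045]

```text
clock: 14.2
position: [543.0, 78.1, 69.4]
ee_rot: [0.802, -0.597, -0.001, 0.001]
contact_force: [0.4, 0.3, 0.1]
gripper_width: 45.4
```

Run:
```python
from h import *
s=st();hand(s);im,d=arm.get_image("wrist");cv2.imwrite("pics/l.png",im)
s=st();hand(s)
```

```text
t 14.2 pos [543.   78.1  69.4] q [ 8.022e-01 -5.970e-01 -8.000e-04  1.100e-03] F [0.4 0.3 0.1] M [ 0.   -0.    0.04] g 45.4 J [ 0.44  0.43 -0.38 -0.   -0.76 -0.15]
phi -1.214 v 0.374 r 135.5 yaw -1.280 Fr -0.1 Ft 0.5 (torque on tool about bolt 0.07)
t 14.25 pos [543.   78.1  69.3] q [ 8.022e-01 -5.970e-01 -7.000e-04  1.100e-03] F [-0.3 -0.  -0.4] M [-0.03 -0.02 -0.04] g 44.8 J [ 0.44  0.43 -0.38 -0.   -0.76 -0.15]
phi -1.214 v 0.374 r 135.4 yaw -1.280 Fr -0.1 Ft -0.3 (torque on tool about bolt -0.04)
```

View pics/l.png

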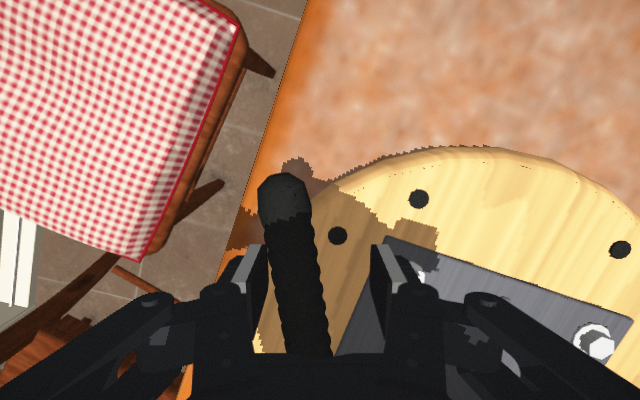

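Run:
```python
from h import *
s=arm.read_state()
im=cv2.imread("pics/l.png")
P=[]
for v in range(225,345,10):
    r=im[v,255:350].sum(1).astype(int); P.append((v,np.where(r<110)[0][[0,-1]]+255 if (r<110).any() else None))
print(P)
for uv in [(284,190),(293,225),(308,335)]:
    w=onplane("wrist",[uv],95,s)[0];d=w[:2]-B;print(w.round(1),np.hypot(*d).round(1),np.arctan2(d[1],d[0]).round(3),"v",(-.84-np.arctan2(d[1],d[0])).round(3))
# calibration check on earlier still pictures is by eye
```

```text
[(225, array([263, 311])), (235, array([264, 346])), (245, array([262, 314])), (255, array([257, 316])), (265, array([255, 318])), (275, array([255, 319])), (285, array([255, 321])), (295, array([255, 321])), (305, array([255, 324])), (315, array([255, 324])), (325, array([255, 327])), (335, array([284, 328]))]
[565.7  44.3  95. ] 175.3 -1.16 v 0.32
[559.3  55.7  95. ] 162.3 -1.168 v 0.328
[541.6  97.4  95. ] 117.0 -1.168 v 0.328
```

Emit:
drive_tool:
  steps:
    - [0,-0.006,0,-5,0.045]
    - [0,0,0,0,0.03]
    - [0,0,0,0,0.028]
    - [0,0.002,0,0,0.028]
    - [0,0.002,0,1,0.028]
    - [0,0.002,0,1,0.028]

```text
clock: 14.85
position: [545.9, 78.9, 70.3]
ee_rot: [0.817, -0.576, 0.001, -0.002]
contact_force: [5.8, 1.5, -4.4]
gripper_width: 28.3
```

Run:
```python
from h import *
s=st();hand(s)
```

```text
t 14.85 pos [545.9  78.9  70.3] q [ 0.8174 -0.5761  0.0014 -0.002 ] F [ 5.8  1.5 -4.4] M [ 0.54 -1.73  0.05] g 28.3 J [ 0.44  0.43 -0.38  0.   -0.75 -0.1 ]
phi -1.192 v 0.352 r 135.8 yaw -1.228 Fr 0.8 Ft 6.0 (torque on tool about bolt 0.81)
```

Emit:
drive_tool:
  steps:
    - [0,0.002,0,1,0.028]

```text
clock: 14.95
position: [544.9, 78.6, 70.5]
ee_rot: [0.812, -0.583, 0.002, -0.003]
contact_force: [7.9, 2.5, -4.0]
gripper_width: 28.0
```

Emit:
drive_tool:
  steps:
    - [0,0.002,0,1,0.028]

```text
clock: 15.05
position: [543.9, 78.4, 70.7]
ee_rot: [0.807, -0.59, 0.003, -0.004]
contact_force: [9.2, 2.8, -4.2]
gripper_width: 27.9
```

Emit:
drive_tool:
  steps:
    - [0,0.002,0,1,0.028]

```text
clock: 15.15
position: [542.9, 78.2, 70.9]
ee_rot: [0.802, -0.597, 0.003, -0.005]
contact_force: [11.0, 3.8, -6.0]
gripper_width: 27.9
```

Run:
```python
from h import *
s=st();hand(s)
```

```text
t 15.15 pos [542.9  78.2  70.9] q [ 0.8023 -0.5968  0.0031 -0.0048] F [11.   3.8 -6. ] M [ 1.01 -2.91  0.1 ] g 27.9 J [ 0.44  0.42 -0.39  0.   -0.74 -0.15]
phi -1.215 v 0.375 r 135.3 yaw -1.279 Fr 0.3 Ft 11.7 (torque on tool about bolt 1.58)
```

Emit:
drive_tool:
  steps:
    - [0,0.002,0,0,0.028]

```text
clock: 15.25
position: [542.0, 77.9, 71.2]
ee_rot: [0.803, -0.596, 0.004, -0.006]
contact_force: [14.2, 2.1, -6.5]
gripper_width: 28.1
```

Emit:
drive_tool:
  steps:
    - [0,0.0015,0,0,0.028]

```text
clock: 15.35
position: [541.4, 77.7, 71.4]
ee_rot: [0.803, -0.596, 0.004, -0.006]
contact_force: [14.4, 2.1, -7.3]
gripper_width: 28.1
```

Run:
```python
from h import *
s=st();hand(s)
for i in range(2):
    arm.get_image("wrist");hand(arm.read_state())
```

```text
t 15.35 pos [541.4  77.7  71.4] q [ 0.8028 -0.5962  0.0044 -0.0063] F [14.4  2.1 -7.3] M [ 0.71 -3.84  0.1 ] g 28.1 J [ 0.44  0.42 -0.4   0.   -0.74 -0.15]
phi -1.226 v 0.386 r 135.3 yaw -1.278 Fr 2.9 Ft 14.3 (torque on tool about bolt 1.93)
phi -1.226 v 0.386 r 135.3 yaw -1.278 Fr 2.3 Ft 13.6 (torque on tool about bolt 1.84)
phi -1.225 v 0.385 r 135.3 yaw -1.278 Fr 1.8 Ft 14.1 (torque on tool about bolt 1.91)
```

Emit:
drive_tool:
  steps:
    - [0,0.0015,0,0,0.028]

```text
clock: 15.55
position: [540.6, 77.4, 71.5]
ee_rot: [0.803, -0.596, 0.005, -0.007]
contact_force: [15.7, 1.9, -7.0]
gripper_width: 28.2
```

Run:
```python
from h import *
s=st();hand(s)
for i in range(3):
    arm.get_image("wrist");hand(arm.read_state())
```

```text
t 15.55 pos [540.6  77.4  71.5] q [ 0.8028 -0.5962  0.0047 -0.0067] F [15.7  1.9 -7. ] M [ 0.38 -4.    0.08] g 28.2 J [ 0.44  0.42 -0.4   0.   -0.74 -0.15]
phi -1.233 v 0.393 r 135.3 yaw -1.277 Fr 3.4 Ft 15.4 (torque on tool about bolt 2.08)
phi -1.234 v 0.394 r 135.3 yaw -1.278 Fr 2.5 Ft 14.3 (torque on tool about bolt 1.93)
phi -1.234 v 0.394 r 135.3 yaw -1.278 Fr 2.7 Ft 15.3 (torque on tool about bolt 2.07)
phi -1.234 v 0.394 r 135.3 yaw -1.278 Fr 2.8 Ft 13.9 (torque on tool about bolt 1.88)
```

Held steadily at about 2.0 N m. I'll release and withdraw upward.

Emit:
drive_tool:
  steps:
    - [0,-0.003,0,0,0.032]
    - [0,-0.003,0,0,0.042]
    - [0,-0.003,0,0,0.05]
    - [0,-0.003,0,0,0.05]
    - [0,0,0,-3,0.05]
    - [0,0,0,0,0.05]

```text
clock: 16.3
position: [544.3, 77.7, 69.6]
ee_rot: [0.818, -0.576, -0.001, 0.001]
contact_force: [0.3, 0.2, 0.4]
gripper_width: 49.9
```

Run:
```python
from h import *
s=st();hand(s);im,d=arm.get_image("wrist");cv2.imwrite("pics/m.png",im)
```

```text
t 16.3 pos [544.3  77.7  69.6] q [ 8.175e-01 -5.759e-01 -6.000e-04  8.000e-04] F [0.3 0.2 0.4] M [0.02 0.02 0.  ] g 49.9 J [ 0.44  0.43 -0.38 -0.   -0.76 -0.09]
phi -1.206 v 0.366 r 136.3 yaw -1.227 Fr -0.1 Ft 0.3 (torque on tool about bolt 0.05)
```

View pics/m.png

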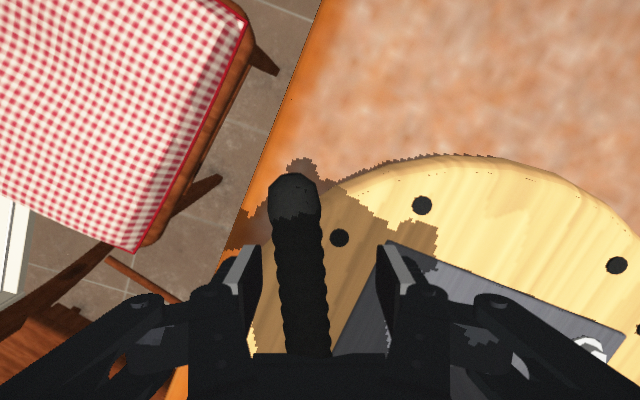

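Free on both sides of the grip (grip x≈270–328, pads at ≈255 and ≈388). Now I'll lift clear, then back away.

Emit:
drive_tool:
  steps:
    - [0,-0.002,-0.01,0,0.05]
    - [0,0,-0.025,0,0.05]
    - [0,0,-0.035,0,0.05]
    - [0,0,-0.04,0,0.05]
    - [0,0,-0.04,0,0.05]
    - [-0.01,0.02,-0.03,0,0.05]
    - [-0.02,0.04,0,0,0.05]
    - [-0.02,0.04,0,0,0.05]
    - [-0.02,0.04,0,0,0.05]
    - [-0.01,0.02,0,0,0.05]
    - [0,0,0,0,0.05]

```text
clock: 17.45
position: [367.0, 99.7, 251.0]
ee_rot: [0.818, -0.575, 0.0, -0.001]
contact_force: [0.4, -0.1, -0.2]
gripper_width: 49.9
```

Run:
```python
from h import *
s=st()
im,d=arm.get_image("wrist");cv2.imwrite("pics/n_w.png",im)
im,d=arm.get_image("top");cv2.imwrite("pics/n_t.png",im)
im,d=arm.get_image("scene");cv2.imwrite("pics/n_s.png",cv2.resize(im[100:320,230:470],None,fx=2.5,fy=2.5))
```

```text
t 17.45 pos [367.   99.7 251. ] q [ 8.183e-01 -5.749e-01  1.000e-04 -1.100e-03] F [ 0.4 -0.1 -0.2] M [-0.01 -0.1   0.02] g 49.9 J [ 0.7  -0.07 -0.5  -0.   -1.14 -0.35]
```

View pics/n_w.png

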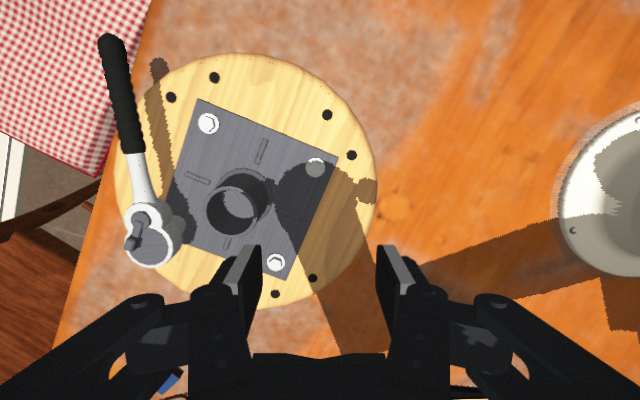

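View pics/n_t.png

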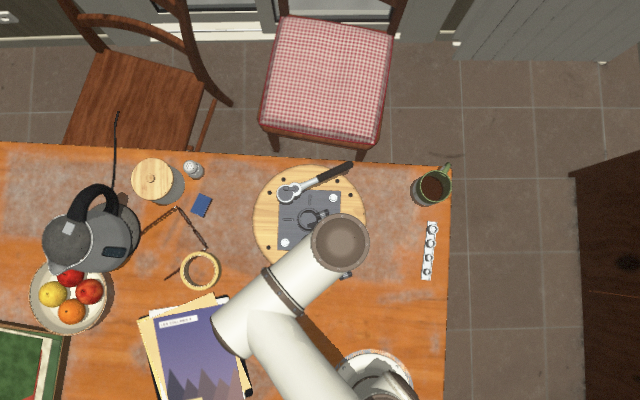

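View pics/n_s.png

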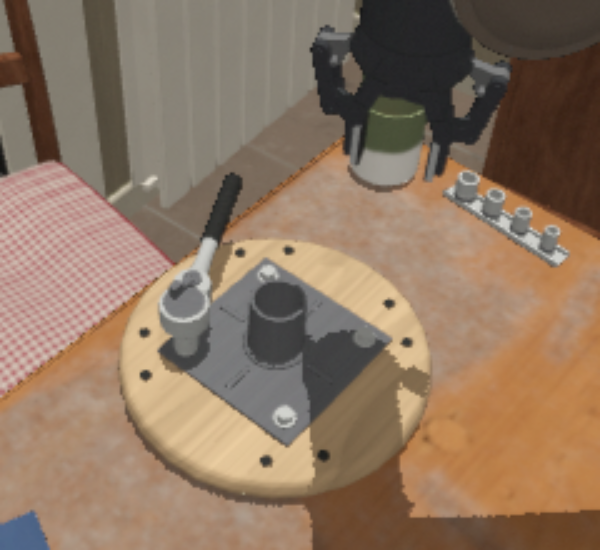

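Run:
```python
from h import *
st();print(arm.job_done())
```

```text
t 17.6 pos [370.1 100.4 250.6] q [ 8.177e-01 -5.756e-01  4.000e-04 -7.000e-04] F [-0.2  0.  -0.1] M [ 0.02  0.04 -0.01] g 49.9 J [ 0.7  -0.06 -0.49  0.   -1.14 -0.35]
the job is handed in; nothing more can be done
None
```

The bolt is tight at about 2 N m, and the ratchet is still on it, set to tighten. I handed the job in at 17.6 s with the arm clear of everything.

- **Lever:** I flipped it to tighten with the closed fingertips. The wrist camera showed it across straight afterwards and again at the end.
- **Free-wheeling:** I swung the handle back about 2.1 rad, from v ≈ 0.88 to ≈ -1.24. It took only about 0.2 N m, against the 1 N m needed to turn the bolt. I did not see the bolt itself, so that it stayed put is judged by feel.
- **Tightening:** One clockwise stroke ran at about 1.1 N m, then the torque rose from v ≈ 0 to 2.0 N m (about 15 N) at v ≈ 0.38. A second push to the same load held at 1.9 to 2.1 N m, with the handle less than 0.01 rad further on.
- **Spring-back:** After the first release the handle sprang back about 0.08 rad, so the bolt may have eased slightly. After the second release I saw it standing clear of the fingers but did not measure its angle again. The torque comes from noisy single readings, good to about ±0.1 N m.
- **Other things on the table:** The mug, matchbox and socket rail look unmoved in the last top picture. I compared them by eye only.

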